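# Swap the open sauce tube, then hold the turntable's brake

## Robot

A 6-joint arm with a two-finger parallel gripper is mounted at the origin on the work surface. World frame = base frame: x ahead of the robot, y to its left, z up, the work surface at z = 0. Lengths are in mm, angles in rad, forces in N, time in s.
With the tool pointing down it reaches from about 275 to 725 mm from the base axis. Payload 15.9 kg.
Tool frame: the origin (TCP) lies midway between the tips of the shut fingers; the grasp point (between the pads) lies grip_point_offset behind it (grip_point_offset is the distance from the TCP to the grasp point, in mm); z points along the fingers, y is the direction in which the jaws open and shut (so a half turn about z gives the same grasp; the last joint's range is limited). The gripper opens to 85 mm and grips with 20 to 120 N. Pads are 22 mm wide; open, the fingers measure 114 mm over their backs; the gripper's body (76 mm by 85 mm) begins 54 mm behind the grasp point. The pads swing forward as they close: fully open they stand 13 mm farther back than shut.
Start: joints at [0, 0.213, -0.034, 1.323, 0, 1.571], TCP at [499.985, -0, 201.206] pointing down, gripper open.
Joint ranges: [-2.98, 2.98], [-0.74, 1.72], [-1.14, 1.35], [-2.1, 2.04], [-1.57, 1.44], [-3.14, 3.14]. Speed limits (rad/s): [1.89, 1.89, 2.39, 2.57, 3.14, 3.14].

## Interface

Orientations are given as a 3x3 rotation matrix whose columns are the frame's x, y, z axes.
In Python, from cell import * gives the robot as it stands.
- The arm moves only by the tool arm_command, never from a script. Its argument "deltas" is a list of rows, each a list of 3 entries, a list of its own where there are three numbers: the shift along the tool's x, y, z in units of 50 mm (1.0 is 50 mm), then the turn, a rotation vector about the tool's x, y, z in units of 10 degrees (1.0 is 10 degrees), then the opening, from -1 (shut) to 1 (fully open). In form: [[[x, y, z], [wx, wy, wz], gripper], ...]. A call has 1 to 12 rows; each row shifts and turns the commanded pose from where the row before left it, along the tool's axes as they then stand; what a row does not reach is not made up. A row lasts 1/8 s, in which the tool goes at most 62.5 mm and 10.7 degrees, less where a joint would pass 70% of its speed; a pose out of reach is approached as far as the arm can. A call is refused whole if a number of a shift passes 1 or a number of a turn 1, either way. A call with a gripper value outside its range is refused whole. The fingers move at their own pace and stop on an object; "force" is the grip in N (left out, the last holds). Time passes only in rows, so rows that do not move let the fingers close. It gives the time, the measured TCP pose, the force and the opening at its end, in the units of the state.
- get_state(): the state, without advancing time (a new reading comes with each control period).
- get_image(name): name is "scene" or "side" or "wrist"; returns the picture (480x640x3 uint8, red, green, blue); there is no depth.
- camera_model(name): a dict with "fovy" (degrees; the focal length in pixels is half the picture's height over the tangent of half this angle, whatever the lens; pixels are square), "cx", "cy" (the principal point, pixels), "R" (3x3) and "t" (3): a world point X has camera coordinates R X + t; the wrist camera has in their place "hand_eye" (4x4, takes a point from camera to tool coordinates, whose origin is the TCP and whose axes are the flange's). Camera axes: x right, y down, z forward; pixel columns grow to the right and rows downward; lengths in mm; the calibration is good to about 2 mm. A picture is of the moment at which its call begins: read the wrist's pose just before it. camera_model takes no time and is no camera call.
- sign_off(): hands the job in, once; it reports no verdict.
The state is a dict: "time_s": time; "joint_positions": joint angles; "joint_vel": joint speeds; "joint_torque": joint torques, N m; "position": TCP position; "tcp_rot": TCP orientation; "force": force on the tool from outside, world axes, zero at the start; "moment": the same for the moment, N m; "gripper_width": finger opening in mm.
Only numpy, scipy, OpenCV 4.12 (cv2) and the standard library are available. Lean on these libraries where they do the work, as an engineer would, in place of code of your own. Each camera call takes 0.05 s, during which the arm holds its last target. There are 200 camera calls.

## Task

A guest is done with the chilli and now wants the wasabi: in the table caddy press the red tube's flip cap fully shut and flick the green tube's cap wide open so it stands about upright or further back, leaving the yellow one shut. Then, so the turntable stays put while the guest serves the sauce, press the black plate of its red spring-loaded brake lever down with the fingers until the lever is level (half its travel, never down to the bottom stop, where it would latch) and keep it pressed there: you finish while still holding it. Don't push the other tableware about.

Things in the scene. Friction and masses are not known exactly. Their poses are not given: they have to be found in the camera images.
- red_tube: red flip-cap sauce tube, 42 mm across, rim 114 mm above the table, upright and firm in the caddy (does not move). Its cap stands open at the start (1.3 to 1.8 rad). Origin on its axis at table height; x from the front (tab) to the back (hinge), y along the row, z up. Cap's hinge axis: along y at x = +22 mm, z = 114 mm.
- red_cap (a joint): angle of the red cap (rad): 0 = shut flat on the rim, grows as the tab swings up and back, 1.57 = upright, stop at 2.1. The stiff hinge (0.03 N m) stays where it is left.
- red_tab (a point): middle of the red cap's thumb tab, 62 mm from the hinge, 10 mm from its end. Tab 16 mm wide (y), 8 thick, juts 29 out from the round cap (42 across, 8 thick; top at 122 when shut). At cap angle a it lies at x = 22 - 62 cos a + 4 sin a, z = 114 + 62 sin a + 4 cos a (mm, tube frame). Pinched by its sides it turns between the pads as it is led round.
- green_tube: green flip-cap sauce tube, 42 mm across, rim 114 mm above the table, upright and firm in the caddy (does not move). Its cap is shut at the start. Origin on its axis at table height; x from the front (tab) to the back (hinge), y along the row, z up. Cap's hinge axis: along y at x = +22 mm, z = 114 mm.
- green_cap (a joint): angle of the green cap (rad): 0 = shut flat on the rim, grows as the tab swings up and back, 1.57 = upright, stop at 2.1. The stiff hinge (0.03 N m) stays where it is left.
- green_tab (a point): middle of the green cap's thumb tab, 62 mm from the hinge, 10 mm from its end. Tab 16 mm wide (y), 8 thick, juts 29 out from the round cap (42 across, 8 thick; top at 122 when shut). At cap angle a it lies at x = 22 - 62 cos a + 4 sin a, z = 114 + 62 sin a + 4 cos a (mm, tube frame). Pinched by its sides it turns between the pads as it is led round.
- yellow_tube: yellow flip-cap sauce tube, 42 mm across, rim 114 mm above the table, upright and firm in the caddy (does not move). Its cap is shut at the start and stays shut. Origin on its axis at table height; x from the front (tab) to the back (hinge), y along the row, z up. Cap's hinge axis: along y at x = +22 mm, z = 114 mm.
- yellow_cap (a joint): angle of the yellow cap (rad): 0 = shut flat on the rim, grows as the tab swings up and back, 1.57 = upright, stop at 2.1. The stiff hinge (0.03 N m) stays where it is left.
- yellow_tab (a point): middle of the yellow cap's thumb tab, 62 mm from the hinge, 10 mm from its end. Tab 16 mm wide (y), 8 thick, juts 29 out from the round cap (42 across, 8 thick; top at 122 when shut). At cap angle a it lies at x = 22 - 62 cos a + 4 sin a, z = 114 + 62 sin a + 4 cos a (mm, tube frame). Pinched by its sides it turns between the pads as it is led round.
- caddy: dark wooden table caddy, 85 x 260 mm, 50 mm high at its ends, fixed; holds the red, green and yellow tubes 80 mm apart in a row, in any order. Origin at its middle at table height, y along the row.
- brake_lever (a joint): angle of the red brake lever (rad): 0 = released, sloping 0.30 rad up towards the robot; 0.30 = level, half its travel; 0.60 = the bottom stop (parking latch). It is spring-loaded and comes back up when let go: pushing down on the plate takes about 4 N to start, 8 N at level, 12 N at the bottom.
- brake_pivot (a point): hinge axis of the brake lever, in the grey bracket at the near rim of the glass turntable (720 mm across, top at 34 mm, beyond the caddy, does not move), 90 mm above the table. The point's frame turns with the lever; its y axis is the hinge axis, always level. The bracket is 70 mm wide, 128 mm high; a green line on its white side plate marks the level height.
- brake_pad (a point): centre of the upper face of the black thumb plate on the lever's end, 56 x 56 mm, 125 mm out from the pivot towards the robot and 8 mm above the lever's centre line. It is about 134 mm above the table when released, 98 mm when level and 61 mm at the bottom stop. 
- sauce_bowl: white china bowl, 110 mm across, 50 mm high; a loose bystander, stays where it is. Origin in the middle of the underside, at table height.
- side_dish: white china dish, 100 mm across, 22 mm high; a loose bystander, stays where it is. Origin in the middle of the underside, at table height.
- glass: clear drinking glass, 66 mm across, 85 mm high; a loose bystander, stays where it is. Origin in the middle of the underside, at table height.
- water_bottle: clear water bottle with white cap and green band, 62 mm across, 200 mm high; a loose bystander, stays where it is. Origin in the middle of the underside, at table height.
- spoon: white spoon, 140 mm long; a loose bystander, stays where it is. Origin under the middle of the tool as built.
- conch: empty brown conch shell, about 100 mm long, 65 mm wide and high; a loose bystander, stays where it is. Origin at table height under one end of it.
- tea_cup: white tea cup, 72 mm across, 50 mm high; a loose bystander, stays where it is. Origin in the middle of the underside, at table height.

How it is judged (in metres and radians):
On the way, in this order (a step that is already met when the one before it is completed fails the run):
1. red cap shut, green cap open, yellow still shut, brake lever not yet pressed (value of joint red_cap below 0.1 rad and value of joint green_cap above 1.1 rad and value of joint yellow_cap below 0.15 rad and value of joint brake_lever below 0.08 rad), for 0.2 s.
2. the fingers hold the brake lever level (value of joint brake_lever between 0.2 and 0.4 rad and contact force between the fingers and brake_lever above 3 N), for 0.5 s.
At the end, for the whole second after the job is handed in: Red cap shut (below 0.10 rad), green cap open (above 1.1 rad), yellow cap shut (below 0.15 rad); the brake lever within 0.10 rad of level (joint 0.20 to 0.40) and still (under 0.1 rad/s), with the fingers pressing on its black plate with more than 3 N (all of step 2 and value of joint red_cap below 0.1 rad and value of joint green_cap above 1.1 rad and value of joint yellow_cap below 0.15 rad and velocity of joint brake_lever between -0.1 and 0.1 rad/s); the arm keeps its last pose, push and grip.
It fails at once if the brake lever is pushed to its bottom stop (beyond 0.54 rad) (value of joint brake_lever above 0.54 rad).
It fails at once if the yellow cap is opened (beyond 0.35 rad) (value of joint yellow_cap above 0.35 rad).
It fails at once if a piece of the other tableware is moved more than 40 mm (distance of any of sauce_bowl, side_dish, glass, water_bottle, spoon, conch, tea_cup from where it was at the start of the episode above 0.04 m).
It also fails if it takes over 64 s, if anything falls off the work surface, if the arm or the gripper's body presses on something with over 40 N, if the wrist force passes 120 N, or if a joint passes its speed limit or range.

## Working session

There is one attempt and no reset: what is moved stays moved. The work goes in short steps, Python scripts to look and compute and a tool call to move; the robot and the scene stay as the last step left them, time stands still between calls to the robot, and variables do not carry over. Pictures are saved under pics/ and viewed, about 8 in all and at most 12, crops included, and the job is handed in when it is done.

Besides the shell and the picture viewer there is one more tool, called after "Call:" as name(argument=value, ...), one argument or row to a line, values as JSON. arm_command: Moves the arm, as the interface text tells. Its arguments: {"type":"object","properties":{"deltas":{"type":"array","items":{"type":"array"}},"force":{"type":"number"}},"required":["deltas"]}

```bash
ls; mkdir -p pics; python3 - <<'E'
from cell import *
import cv2
s=get_state();print(s['position'],s['tcp_rot'],s['gripper_width'],s['time_s'])
for n in("scene","side","wrist"):
    print(n,camera_model(n)); cv2.imwrite(f"pics/{n}0.png",get_image(n)[:,:,::-1])
import cell;print([x for x in dir(cell) if 'grip' in x], globals().get('grip_point_offset'))
E
```

```text
pics
[4.99629803e+02 1.67645261e-02 2.00701672e+02] [[-1.31182531e-05  9.99999361e-01 -1.13063956e-03]
 [ 9.99999999e-01  1.31533320e-05  3.10183468e-05]
 [ 3.10331986e-05 -1.13063915e-03 -9.99999360e-01]] 85.33414061820234 0.0
scene {'fovy': 44.7312891340928, 'cx': 320.49415788597776, 'cy': 229.26991984288105, 'R': array([[-0.35882213,  0.93339763,  0.0039426 ],
       [ 0.52898235,  0.20683093, -0.82304231],
       [-0.76904119, -0.29324023, -0.56796639]]), 't': array([ 184.95231811, -185.87758002, 1876.48014439])}
side {'fovy': 52.670767022081364, 'cx': 317.99671474778575, 'cy': 241.39246186933576, 'R': array([[ 0.94520428, -0.32647657,  0.0013832 ],
       [-0.24499446, -0.71208755, -0.65795823],
       [ 0.2157929 ,  0.62156606, -0.75305316]]), 't': array([-512.29996636,  202.37862495, 1287.39368107])}
wrist {'fovy': 67.45483299759367, 'cx': 318.221132067544, 'cy': 238.16954098866987, 'hand_eye': array([[-8.19544275e-05, -9.63625921e-01, -2.67254706e-01,
         6.68223821e+01],
       [ 9.99999339e-01,  2.27558772e-04, -1.12714911e-03,
         8.91555428e-01],
       [ 1.14696625e-03, -2.67254621e-01,  9.63625265e-01,
        -1.72391706e+02],
       [ 0.00000000e+00,  0.00000000e+00,  0.00000000e+00,
         1.00000000e+00]])}
['grip_point_offset'] 18.700000000000003
```

View pics/scene0.png

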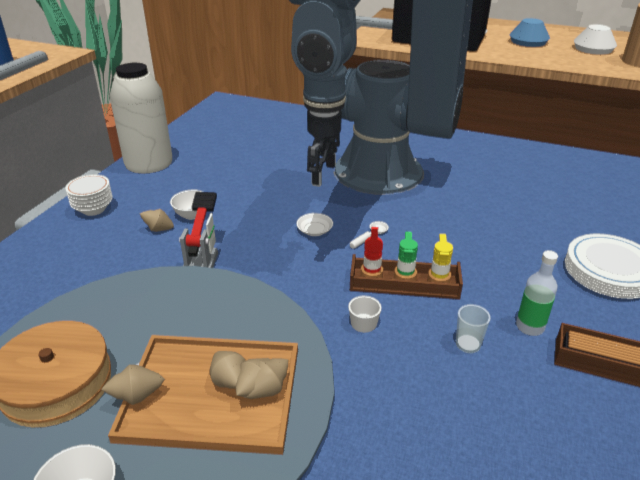

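View pics/side0.png

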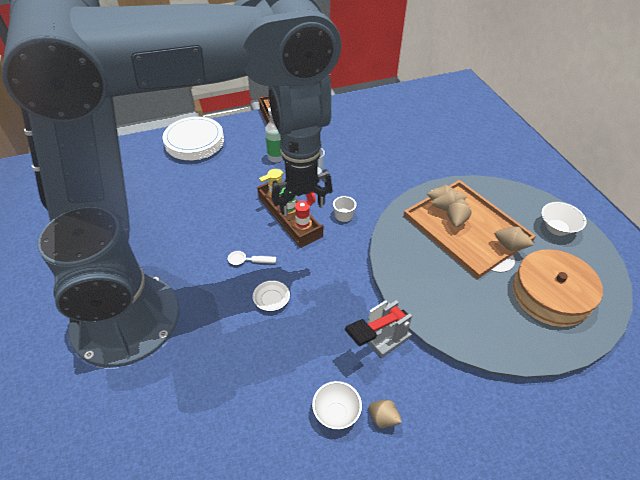

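```bash
cat >h.py <<'E'
from cell import *
import cv2,numpy as np
def crop(img,x0,y0,w,h,W=400,H=300):
    return cv2.resize(img[y0:y0+h,x0:x0+w],(W,H),interpolation=cv2.INTER_CUBIC)
def K(m):
    f=240/np.tan(np.radians(m['fovy']/2));return f
def ray(n,u,v,st=None):
    m=camera_model(n);d=np.array([(u-m['cx'])/K(m),(v-m['cy'])/K(m),1])
    if n=='wrist':
        H=np.array(m['hand_eye']);R=np.array(st['tcp_rot'])@H[:3,:3];return np.array(st['position'])+np.array(st['tcp_rot'])@H[:3,3],R@d
    R=np.array(m['R']);return -R.T@m['t'],R.T@d
def atz(n,u,v,z,st=None):
    c,d=ray(n,u,v,st);return c+d*(z-c[2])/d[2]
def proj(n,X,st=None):
    m=camera_model(n);X=np.array(X,float)
    if n=='wrist':
        H=np.array(m['hand_eye']);p=np.array(st['tcp_rot']).T@(X-st['position']);p=H[:3,:3].T@(p-H[:3,3])
    else: p=np.array(m['R'])@X+m['t']
    return m['cx']+K(m)*p[0]/p[2],m['cy']+K(m)*p[1]/p[2]
E
python3 - <<'E'
from h import *
a=cv2.imread('pics/scene0.png');b=cv2.imread('pics/side0.png')
m=np.vstack([np.hstack([crop(a,345,215,133,100),crop(a,160,185,100,75)]),np.hstack([crop(b,240,155,133,100),crop(b,320,290,133,100)])])
cv2.imwrite('pics/m1.png',m)
E
```

```text
(no output)
```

View pics/m1.png

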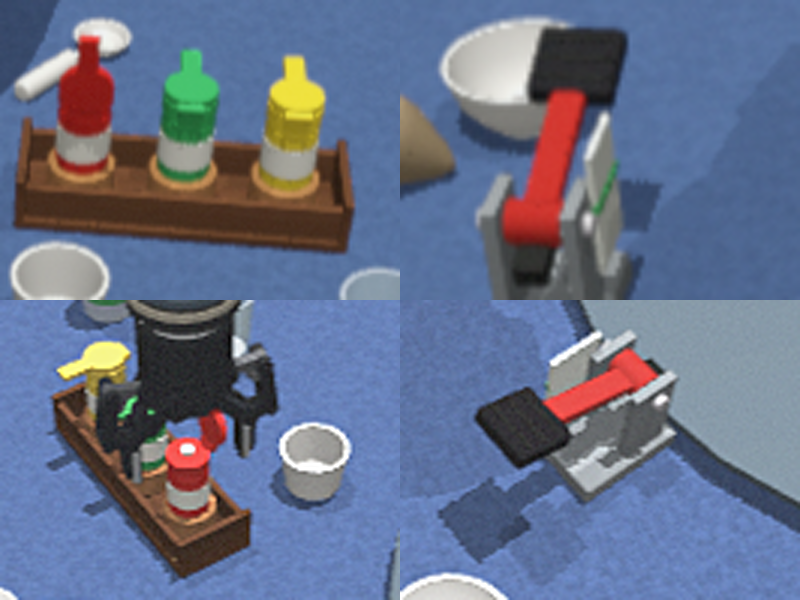

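View pics/wrist0.png

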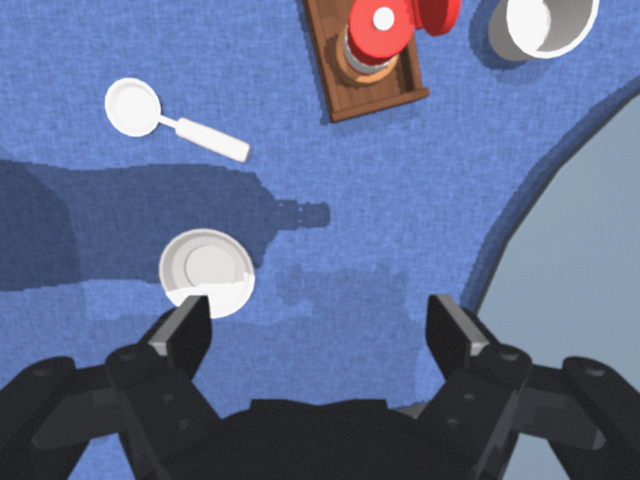

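```bash
python3 - <<'E'
from h import *
s=get_state()
np.set_printoptions(precision=1,suppress=True)
print('red w',atz('wrist',381,25,114,s))
for k,u,v,z in [('green cap',408.2,244.3,122),('yel cap',443.8,245.6,122),('green tab',408.5,235.6,122),('yel tab',443.1,237.3,122),('pad',204.5,201.3,134),('piv',193,240.8,95)]: print('scene',k,atz('scene',u,v,z))
for k,u,v,z in [('yel cap',274.9,173.3,122),('pad',360.8,331,134),('piv',396.5,312.6,95),('redrim',240+188/3,155+152/3,114)]: print('side',k,atz('side',u,v,z))
E
```

```text
red w [540.6 137.1 114. ]
scene green cap [521.4 218.  122. ]
scene yel cap [496.6 295.4 122. ]
scene green tab [487.1 210.2 122. ]
scene yel tab [464.4 287.4 122. ]
scene pad [ 544.9 -302.5  134. ]
scene piv [ 658.  -272.6   95. ]
side yel cap [502.8 291.4 122. ]
side pad [ 537.5 -312.2  134. ]
side piv [ 651.1 -272.4   95. ]
side redrim [542.4 137.6 114. ]
```

Call:
arm_command(
  deltas=[
    [[0,0,-0.2],[0,0,1],-1],
    [[0,0,-0.2],[0,0,1],-1],
    [[0,0,-0.2],[0,0,1],-1],
    [[0,0,-0.2],[0,0,1],-1],
    [[0,0,-0.2],[0,0,1],-1],
    [[0,0,-0.2],[0,0,1],-1],
    [[0,0,-0.2],[0,0,1],-1],
    [[0,0,-0.2],[0,0,0.53],-1],
  ],
)

```text
time_s: 1.15
position: [499.9, 0.0, 281.3]
tcp_rot: [[0.968, 0.25, -0.0], [0.25, -0.968, 0.0], [-0.0, -0.0, -1.0]]
force: [-0.6, 0.7, 0.2]
gripper_width: 0.0
```

Call:
arm_command(
  deltas=[
    [[0.4,-1,0],[0,0,0],-1],
    [[0.4,-1,0],[0,0,0],-1],
    [[0.4,-1,0],[0,0,0],-1],
    [[0.4,-1,0],[0,0,0],-1],
    [[0,0,0],[0,0,0],-1],
    [[0,0,0],[0,0,0],-1],
  ],
)

```text
time_s: 1.9
position: [535.3, 181.5, 281.4]
tcp_rot: [[0.952, 0.305, -0.01], [0.305, -0.952, 0.027], [-0.001, -0.028, -1.0]]
force: [0.1, 0.2, 0.8]
gripper_width: -0.1
```

```bash
python3 - <<'E'
from h import *
import pickle
s=get_state();pickle.dump(s,open('s1.pkl','wb'));print(s['position'],s['joint_positions'],s['time_s'])
cv2.imwrite('pics/w1.png',get_image('wrist')[:,:,::-1])
E
```

```text
[535.31437478 181.49828689 281.44409421] [0.30947539 0.36428104 0.37139727 1.57895934 0.02847109 3.14062732] 1.9
```

View pics/w1.png

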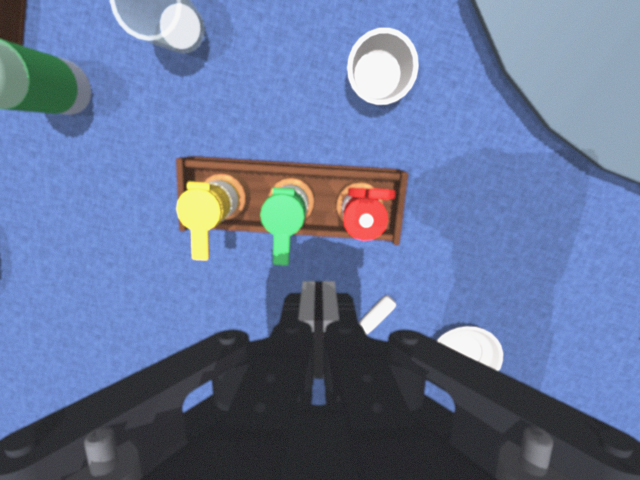

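```bash
python3 - <<'E'
from h import *
import pickle
np.set_printoptions(precision=1,suppress=True)
s=pickle.load(open('s1.pkl','rb'))
for k,u,v,z in [('Y',199,210,122),('G',282.5,214,122),('R',366,218,114),('Ytab end',200,259,122),('Gtab end',281,264,122),('redtab top',376,193,186)]: print(k,atz('wrist',u,v,z,s))
E
```

```text
Y [502.  293.3 122. ]
G [523.  216.8 122. ]
R [542.4 139.5 114. ]
Ytab end [454.2 281.6 122. ]
Gtab end [474.5 204.2 122. ]
redtab top [575.3 151.  186. ]
```

Call:
arm_command(
  deltas=[
    [[0,0,0],[0,0,-1],-1],
    [[0,0,0],[0,0,-1],-1],
    [[0,0,0],[0,0,-1],-1],
    [[0,0,0],[0,0,-1],-1],
    [[0,0,0],[0,0,-1],-1],
    [[0,0,0],[0,0,-1],-1],
    [[0,0,0],[0,0,-1],-1],
    [[0,0,0],[0,0,-1],-1],
    [[0,0,0],[0,0,-1],-1],
    [[0,0,0],[0,0,-1],-1],
    [[0,0,0],[0,0,-1],-1],
    [[0,0,0],[0,0,-1],-1],
  ],
)

```text
time_s: 3.45
position: [535.3, 180.9, 282.0]
tcp_rot: [[-0.744, 0.669, -0.009], [0.668, 0.744, 0.027], [0.025, 0.014, -1.0]]
force: [0.7, 0.8, 0.0]
gripper_width: 0.1
```

Call:
arm_command(
  deltas=[
    [[0,0,0],[0,0,-1],-1],
    [[0,0,0],[0,0,-1],-1],
    [[0,0,0],[0,0,-1],-1],
    [[0,0,0],[0,0,-1],-1],
    [[0,0,0],[0,0,-1],-1],
    [[0,0,0],[0,0,-1],-1],
    [[0,0,0],[0,0,0],-1],
  ],
)

```text
time_s: 4.32
position: [535.4, 181.1, 282.0]
tcp_rot: [[-0.953, -0.304, -0.009], [-0.304, 0.952, 0.027], [0.0, 0.029, -1.0]]
force: [0.3, 0.1, -0.5]
gripper_width: 0.1
```

Call:
arm_command(
  deltas=[
    [[0,0,0],[0.16,0,0.32],-1],
    [[-0.7,-0.43,0],[0,0,0],-1],
    [[-0.71,-0.43,0],[0,0,0],-1],
    [[0,0,0],[0,0,0],-1],
    [[0,0,0.9],[0,0,0],-1],
    [[0,0,0.9],[0,0,0],-1],
    [[0,0,0.74],[0,0,0],-1],
    [[0,0,0],[0,0,0],-1],
    [[0,0,0],[0,0,0],-1],
  ],
)

```text
time_s: 5.45
position: [614.8, 158.2, 156.7]
tcp_rot: [[-0.968, -0.251, 0.001], [-0.251, 0.968, 0.001], [-0.001, 0.001, -1.0]]
force: [0.4, 0.7, -0.5]
gripper_width: -0.1
```

Call:
arm_command(
  deltas=[
    [[0.4,0,0],[0,0,0],-1],
    [[0.4,0,0],[0,0,0],-1],
    [[0.35,0,0],[0,0,0],-1],
    [[0.35,0,0],[0,0,0],-1],
    [[0.35,0,0],[0,0,0],-1],
    [[0.1,0,0],[0,0,0],-1],
    [[0,0,0.2],[0,0,0],-1],
    [[0,0,0.2],[0,0,0],-1],
    [[0,0,0.1],[0,0,0],-1],
    [[0,0,0.1],[0,0,0],-1],
    [[0,0,0],[0,0,0],-1],
  ],
)

```text
time_s: 6.82
position: [519.8, 133.4, 124.2]
tcp_rot: [[-0.968, -0.252, -0.002], [-0.252, 0.968, 0.0], [0.002, 0.001, -1.0]]
force: [-0.3, 0.6, 0.8]
gripper_width: 0.3
```

Call:
arm_command(
  deltas=[
    [[0,0,0.06],[0,0,0],-1],
    [[0,0,0],[0,0,0],-1],
  ],
)

```text
time_s: 7.08
position: [519.9, 133.5, 121.6]
tcp_rot: [[-0.968, -0.252, -0.002], [-0.252, 0.968, 0.0], [0.001, 0.001, -1.0]]
force: [-0.3, 0.9, 0.0]
gripper_width: -0.1
```

Call:
arm_command(
  deltas=[
    [[0,0,0.05],[0,0,0],-1],
    [[0,0,0],[0,0,0],-1],
  ],
)

```text
time_s: 7.32
position: [519.9, 133.5, 119.0]
tcp_rot: [[-0.968, -0.252, -0.002], [-0.252, 0.968, 0.0], [0.001, 0.001, -1.0]]
force: [0.3, 0.6, 1.1]
gripper_width: -0.1
```

```bash
python3 - <<'E'
from h import *
s=get_state();print(s['position'],s['force'])
a=get_image('scene')[:,:,::-1];b=get_image('wrist')[:,:,::-1]
cv2.imwrite('pics/m2.png',np.hstack([crop(a,345,200,133,100),cv2.resize(b,(400,300))]))
E
```

```text
[519.85066748 133.45394724 119.03933786] [0.34483241 0.59727989 1.12667161]
```

View pics/m2.png

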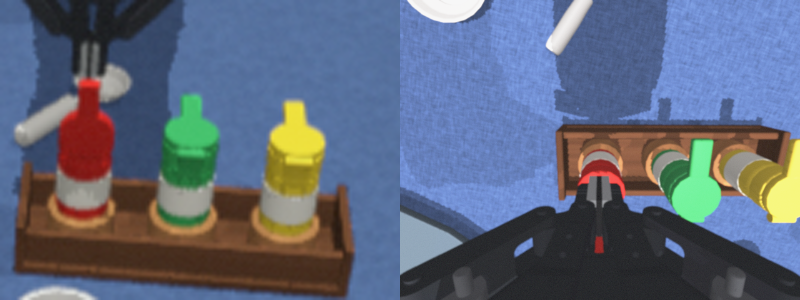

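```bash
python3 - <<'E'
from h import *
s=get_state()
a=get_image('scene')[:,:,::-1];b=get_image('wrist')[:,:,::-1];c=get_image('side')[:,:,::-1]
cv2.imwrite('pics/m3.png',np.vstack([np.hstack([crop(a,350,210,80,60),crop(c,270,160,80,60)]),cv2.resize(b[180:480,120:520],(800,300*800//400))[:300]]))
ex=np.array([.968,.25,0]);R=np.array([541.8,138.5,0])
for X,z in [(-50,122),(22,114),(30,186),(-21,114)]:print(X,z,proj('scene',R+ex*X+[0,0,z]),proj('side',R+ex*X+[0,0,z]),proj('wrist',R+ex*X+[0,0,z],s))
E
```

```text
-50 122 (np.float64(373.33584565213096), np.float64(229.59361944702974)) (np.float64(287.47093216696936), np.float64(210.30743426630272)) (np.float64(319.21313452853525), np.float64(223.43498571596547))
22 114 (np.float64(371.88841077016735), np.float64(250.1956235891061)) (np.float64(308.7586832976422), np.float64(202.5634990438865)) (np.float64(318.79309535559804), np.float64(345.79711724378376))
30 186 (np.float64(373.4955025056988), np.float64(226.1921259016858)) (np.float64(310.82050527216217), np.float64(183.0438462393966)) (np.float64(319.3346344976013), np.float64(472.2157193535444))
-21 114 (np.float64(372.6552445606214), np.float64(239.35047631425405)) (np.float64(296.2176415095795), np.float64(208.32454071481214)) (np.float64(318.9957071158421), np.float64(273.6402069235828))
```

View pics/m3.png

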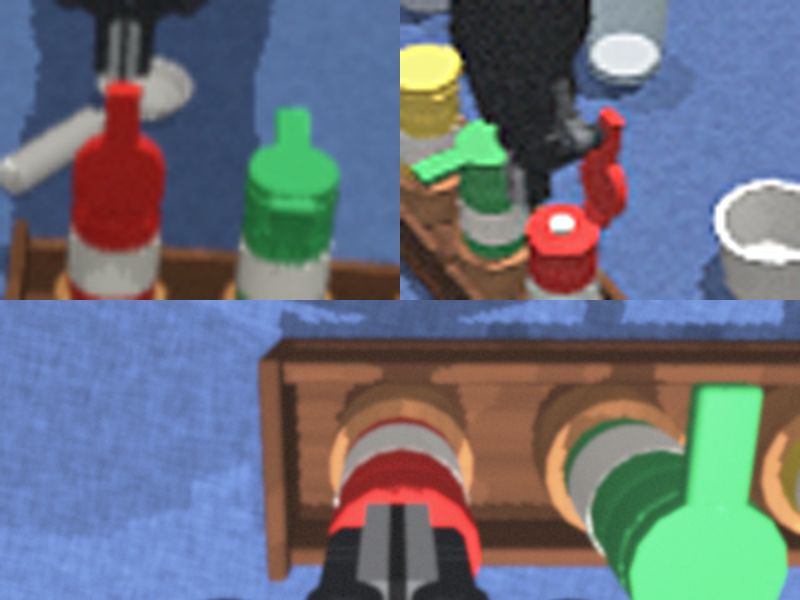

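Call:
arm_command(
  deltas=[
    [[0,0,-0.9],[0,0,0],-1],
    [[0,0,-0.9],[0,0,0],-1],
    [[-0.7,0,0],[0,0,0],-1],
    [[-0.7,0,0],[0,0,0],-1],
    [[-0.6,0,0],[0,0,0],-1],
    [[0,0,0.6],[0,0,0],-1],
    [[0,0,0.6],[0,0,0],-1],
    [[0,0,0],[0,0,0],-1],
    [[0.4,0,0],[0,0,0],-1],
    [[0.2,0,0],[0,0,0],-1],
    [[0.2,0,0],[0,0,0],-1],
    [[0,0,0],[0,0,0],-1],
  ],
)

```text
time_s: 9.07
position: [577.9, 148.5, 149.9]
tcp_rot: [[-0.968, -0.252, -0.001], [-0.252, 0.968, 0.001], [0.0, 0.001, -1.0]]
force: [-0.0, 0.4, -0.4]
gripper_width: 0.0
```

```bash
cat >look.py <<'E'
from h import *
import sys
s=get_state();ex=np.array([.968,.25,0]);R=np.array([541.8,138.5,0]);p=np.array(s['position'])-R
print(s['time_s'],s['position'],'X',p@ex,'Y',p@[-.25,.968,0],s['force'])
a=get_image('scene')[:,:,::-1];c=get_image('side')[:,:,::-1]
cv2.imwrite('pics/'+sys.argv[1],np.hstack([crop(a,330,190,133,100),crop(c,250,130,133,100)]))
E
python3 look.py m4.png
```

```text
9.075 [577.94492764 148.54167685 149.86464705] X 37.49870916753493 Y 0.6841112814613197 [-0.00601726  0.40618808 -0.39631959]
```

View pics/m4.png

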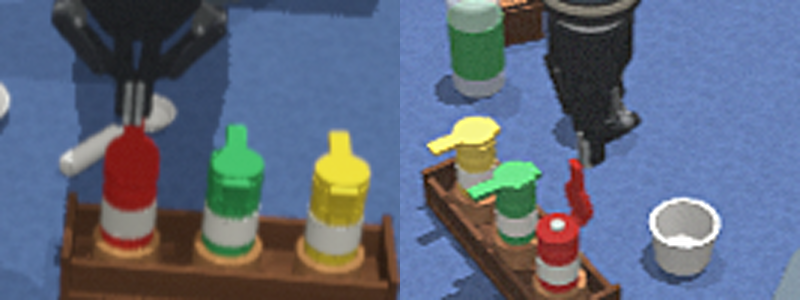

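```bash
python3 - <<'E'
from h import *
np.set_printoptions(precision=1,suppress=True)
s=get_state();p=np.array(s['position'])
for dz in(0,40,100):print(dz,*[np.array(proj(n,p+[0,0,dz])) for n in('scene','side')])
m={n:ray(n,*uv) for n,uv in dict(scene=(374.5,231.5),side=(315,184)).items()}
def tri(m):
    A=[];b=[]
    for c,d in m:
        d=d/np.linalg.norm(d);P=np.eye(3)-np.outer(d,d);A.append(P);b.append(P@c)
    x=np.linalg.solve(sum(A),sum(b));return x,[np.linalg.norm(P@x-q) for P,q in zip(A,b)]
print(tri(m.values()))
print('redtab',tri([ray('scene',374,228.3),ray('side',250+177/3,130+162/3)]))
print('greencap top',tri([ray('scene',408.2,244.3),ray('side',250+120/3,130+175/3)]))
print('red dot',tri([ray('wrist',366,219,__import__('pickle').load(open('s1.pkl','rb'))),ray('side',250+158/3,130+226/3)]))
E
```

```text
0 [372.8 241.7] [313.1 191.4]
40 [373.8 227. ] [313.  180.9]
100 [375.3 203.8] [312.9 164.3]
(array([582.4, 149.9, 178.3]), [np.float64(2.759497130102222), np.float64(2.7594971301021967)])
redtab (array([567.4, 148.1, 180. ]), [np.float64(1.819757730418783), np.float64(1.8197577304188555)])
greencap top (array([525.6, 216.1, 121.8]), [np.float64(3.5303858765008904), np.float64(3.5303858765008593)])
red dot (array([541.7, 140.1, 113.4]), [np.float64(1.4518438140028187), np.float64(1.4518438140027325)])
```

```bash
python3 - <<'E'
from h import *
s=get_state();p=np.array(s['position']);R=np.array(s['tcp_rot'])
for x in(-11,0,11):
  for dz in(0,13,28):print(x,dz,proj('wrist',p+R@[x,0,-dz],s))
b=get_image('wrist')[:,:,::-1]
cv2.imwrite('pics/m5.png',np.vstack([b[200:480,200:440]]).repeat(2,0).repeat(2,1))
E
```

```text
-11 0 (np.float64(320.17305348409826), np.float64(294.5439033062046))
-11 13 (np.float64(320.33244949390564), np.float64(305.7373925355991))
-11 28 (np.float64(320.54738733442196), np.float64(320.83127352870264))
0 0 (np.float64(320.2023803632764), np.float64(274.73576820549795))
0 13 (np.float64(320.36664500993214), np.float64(284.6738315474238))
0 28 (np.float64(320.58874508805735), np.float64(298.1109568789638))
11 0 (np.float64(320.2326573580143), np.float64(254.2859004043846))
11 13 (np.float64(320.40203070400673), np.float64(262.8771514016716))
11 28 (np.float64(320.6316773123969), np.float64(274.52568819944935))
```

View pics/m5.png

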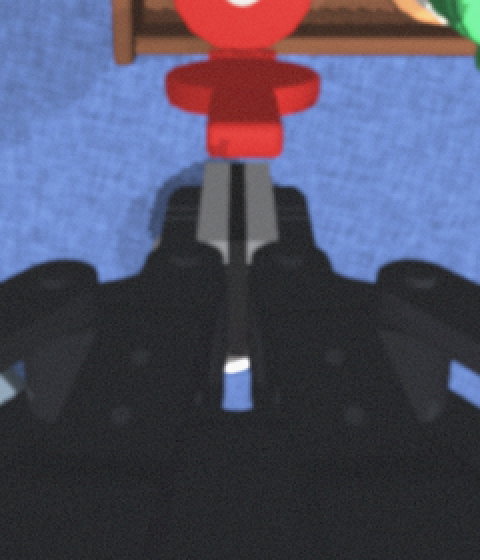

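Call:
arm_command(
  deltas=[
    [[-0.6,0,0],[0,0,0],-1],
    [[0,0,0.4],[0,0,0],-1],
    [[0,0,0],[0,0,0],-1],
    [[0.4,0,0],[0,0,0],-1],
    [[0.4,0,0],[0,0,0],-1],
    [[0.4,0,0],[0,0,0],-1],
    [[0,0,0],[0,0,0],-1],
  ],
)

```text
time_s: 10.1
position: [548.6, 140.9, 130.3]
tcp_rot: [[-0.968, -0.252, -0.001], [-0.252, 0.968, 0.001], [0.001, 0.001, -1.0]]
force: [-0.4, 0.1, 0.3]
gripper_width: -0.1
```

```bash
cat >asc.py <<'E'
from h import *
import sys
def asc(n,x0,y0,w,h):
    i=get_image(n)[y0:y0+h,x0:x0+w].astype(int);r,g,b=i[...,0],i[...,1],i[...,2]
    for k in range(h):
        print(y0+k,''.join('R' if r[k,j]>1.9*max(g[k,j],b[k,j]) and r[k,j]>70 else 'G' if g[k,j]>1.5*max(r[k,j],b[k,j]) else '#' if i[k,j].max()<60 else 'y' if r[k,j]>2*b[k,j] and g[k,j]>1.5*b[k,j] else 'w' if i[k,j].min()>130 else '+' if abs(i[k,j].max()-i[k,j].min())<25 else '.' for j in range(w)))
if __name__=='__main__':
    s=get_state();print(s['time_s'],np.round(s['position'],1),np.round(s['force'],1));asc(sys.argv[1],*map(int,sys.argv[2:6]))
E
python3 asc.py side 275 165 60 55
```

```text
10.1 [548.6 140.9 130.3] [-0.4  0.1  0.3]
165 ................######################++wwwwwww.............
166 .................######################wwwwwww+.............
167 .................######################wwwwww++.............
168 ..................#####################+wwwwww..............
169 yywwww............##################++#+wwwwwww.............
170 www..ww...........#################+++##wwwwwww.............
171 wwwwww.w...........#################++##wwwwwww.............
172 wwwwwwwyw..........#################+++wwwwwwww.............
173 wwwwwwyy+..........#################+++wwwwww+..............
174 wwwwwyy.............################++++wwwww...............
175 wwwwwy..............################++++w.++................
176 wwwwyy+..............###############+++++...................
177 yyyyyy...............###############++++w+#.................
178 yyyyyy+................#############+++++++++...............
179 yyyyyy+.................###########++#++ww+#+...............
180 yyyyyy..................#########+++++++w+++#...............
181 yyyyyy........
[... 1816 characters left out ...]
GGG.GGGGG..RRRRRRRRRRRRR.........................+
210 #.........GGGGGGGG...RRRRRRRRRRRRR.........................+
211 +....................RRRRRRRRRRRRR.........................+
212 ##+.................RRRRRRRRRRRRRR.........................+
213 #y+..................RRRRRRRRRRRRRww........................
214 .###.................RRRRRRRRRRRRR..........................
215 ..#+#+................RRRRRRRRRRR...........................
216 ...#++..............wwRRRRRRRRRRR.+.y.......................
217 #..##y#.........y...+wwRRRRRRRRRwww..y......................
218 .#..##++.............www..RRR..+ww++........................
219 .+...###.............wwwwwwwwwwwwww.#.y.....................
```

Call:
arm_command(
  deltas=[
    [[0.3,0,0],[0,0,0],-1],
    [[0.35,0,0],[0,0,0],-1],
    [[0,0,0.2],[0,0,0],-1],
    [[0,0,0.2],[0,0,0],-1],
    [[0,0,0.15],[0,0,0],-1],
    [[0,0,0],[0,0,0],-1],
  ],
)

```text
time_s: 10.9
position: [517.3, 132.8, 100.7]
tcp_rot: [[-0.968, -0.252, -0.003], [-0.252, 0.968, 0.0], [0.003, 0.001, -1.0]]
force: [0.4, -0.5, 1.4]
gripper_width: 0.2
```

```bash
python3 asc.py side 275 180 45 40
```

```text
10.9 [517.3 132.8 100.7] [ 0.4 -0.5  1.4]
180 yyyyyy.+#####################................
181 yyyyyy++#####################................
182 yyyyyy.+.#################++#+...............
183 yyyyyy.w.################+++##...............
184 yyyyyy....################+++................
185 yyyyy.w.GG################+++................
186 yyyy.+.GGG################+++................
187 ...wwwGGGG.###############++++...............
188 wwwwwwGGGGG###############++++...............
189 wwwww.GGGGGG##############+++++..............
190 ww..GGGGGGGGGG############++++++++...........
191 wGGGGGGGGGGGGG############++++w++++..........
192 GGGGGGGGGGGGGG##########++++++ww+#+..........
193 GGGGGGGG.GGGGG#########+++++++++++#..........
194 GGGGG..GGGGGGG+############++++++#...........
195 GGGG...GGGGGGGG++#############+#.............
196 GG.y...GGGGGGGG++##############..............
197 .......GGGGGGGG++############................
198 .......GGGGGGGG.++########RR.................
199 ........GGGGGGG+++++####RRRRRRRRR............
200 .......+GGGGGGG+++++####RRRRRRRRRR...........
201 ....
[... 241 characters left out ...]

206 ........+ww.RRRRR.+++.RRRRRRRRRRRR...........
207 .........ww.RRRRRR..RRRRRRRRRRRRRR...........
208 .........G.+RRRRRRRRRRRRRRRRRRRRRR...........
209 .........GGG.RRRRRR.RRRRRRRRRRRRRR...........
210 #.........GGG.RR.G...RRRRRRRRRRRRR...........
211 +#..........G.G......RRRRRRRRRRRRR...........
212 #+#.................RRRRRRRRRRRRRR...........
213 ###..................RRRRRRRRRRRRRww.........
214 +###.................RRRRRRRRRRRRR...........
215 ..#+#.................RRRRRRRRRRR............
216 ...###..............+wRRRRRRRRRRR.+.y........
217 #..####.............+w+RRRRRRRRRww+..y.......
218 .#..###..............www..RRR..+www+.........
219 .+...###....y........+wwwwwwwwwwwww.#........
```

Call:
arm_command(
  deltas=[
    [[0,0,0.1],[0,0,0],-1],
    [[0,0,0],[0,0,0],-1],
  ],
)

```text
time_s: 11.2
position: [517.4, 132.8, 96.5]
tcp_rot: [[-0.968, -0.252, -0.002], [-0.252, 0.968, 0.0], [0.001, 0.001, -1.0]]
force: [1.1, 0.1, -0.1]
gripper_width: -0.1
```

Call:
arm_command(
  deltas=[
    [[0,0,0.06],[0,0,0],-1],
    [[0,0,0],[0,0,0],-1],
  ],
)

```text
time_s: 11.45
position: [517.4, 132.8, 93.5]
tcp_rot: [[-0.968, -0.252, -0.002], [-0.252, 0.968, 0.0], [0.001, 0.001, -1.0]]
force: [0.4, -0.1, 0.3]
gripper_width: -0.0
```

Call:
arm_command(
  deltas=[
    [[0,0,0.04],[0,0,0],-1],
    [[0,0,0],[0,0,0],-1],
  ],
)

```text
time_s: 11.7
position: [517.6, 132.9, 91.8]
tcp_rot: [[-0.968, -0.252, -0.001], [-0.252, 0.968, 0.001], [0.001, 0.001, -1.0]]
force: [-1.2, -0.5, 2.9]
gripper_width: -0.1
```

Call:
arm_command(
  deltas=[
    [[0,0,0.03],[0,0,0],-1],
    [[0,0,0],[0,0,0],-1],
  ],
)

```text
time_s: 11.95
position: [517.6, 132.9, 91.1]
tcp_rot: [[-0.968, -0.252, -0.001], [-0.252, 0.968, 0.001], [0.0, 0.001, -1.0]]
force: [-6.5, -1.7, 16.9]
gripper_width: 0.3
```

Call:
arm_command(
  deltas=[
    [[0,0,-0.8],[0,0,0],-1],
    [[0,0,-0.8],[0,0,0],-0.1],
    [[0.15,0.8,0],[0,0,0],-0.1],
    [[0.15,0.79,0],[0,0,0],-0.1],
    [[0,0,0],[0,0,0],-0.1],
    [[0,0,0],[0,0,0],-0.1],
  ],
)

```text
time_s: 12.7
position: [483.1, 205.8, 170.2]
tcp_rot: [[-0.968, -0.253, -0.001], [-0.253, 0.968, 0.0], [0.001, 0.001, -1.0]]
force: [-0.2, 0.7, 0.2]
gripper_width: 38.5
```

```bash
python3 - <<'E'
from h import *
s=get_state();print(s['position'],s['time_s'])
a=get_image('side')[:,:,::-1];b=get_image('wrist')[:,:,::-1]
cv2.imwrite('pics/m6.png',np.hstack([crop(a,240,150,107,80),crop(b,160,120,320,240)]))
t=[483.3,206.2,122]
print(proj('wrist',t,s),proj('side',t))
E
```

```text
[483.14955836 205.76331422 170.19149798] 12.7
(np.float64(320.3054570685667), np.float64(247.79327666134037)) (np.float64(276.3584005408697), np.float64(192.79467050271018))
```

View pics/m6.png

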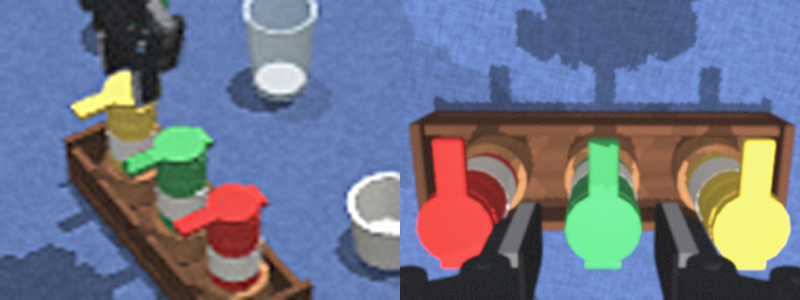

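Call:
arm_command(
  deltas=[
    [[0,0.02,0.8],[0,0,0],-0.1],
    [[0,0,0.8],[0,0,0],-0.1],
    [[0,0,0.28],[0,0,0],-0.1],
    [[0,0,0],[0,0,0],-0.1],
    [[0,0,0],[0,0,0],-1],
    [[0,0,0],[0,0,0],-1],
    [[0,0,0],[0,0,0],-1],
    [[0,0,0],[0,0,0],-1],
    [[0,0,0],[0,0,0],-1],
  ],
  force=30,
)

```text
time_s: 13.92
position: [483.4, 207.9, 77.7]
tcp_rot: [[-0.968, -0.253, 0.0], [-0.253, 0.968, 0.002], [-0.001, 0.002, -1.0]]
force: [-2.1, 4.4, 4.4]
gripper_width: 15.4
```

Call:
arm_command(
  deltas=[
    [[-0.02,0,-0.12],[0,0,0],-1],
    [[-0.02,0,-0.125],[0,0,0],-1],
    [[-0.04,0,-0.12],[0,0,0],-1],
    [[-0.048,0,-0.112],[0,0,0],-1],
    [[-0.063,0,-0.11],[0,0,0],-1],
    [[-0.07,0,-0.1],[0,0,0],-1],
    [[-0.085,0,-0.095],[0,0,0],-1],
    [[-0.087,0,-0.084],[0,0,0],-1],
    [[0,0,0],[0,0,0],-1],
  ],
)

```text
time_s: 15.05
position: [503.9, 213.2, 120.3]
tcp_rot: [[-0.968, -0.253, -0.001], [-0.253, 0.968, 0.002], [0.001, 0.002, -1.0]]
force: [-1.5, 5.3, -3.0]
gripper_width: 15.2
```

```bash
python3 asc.py side 262 165 50 40
```

```text
15.05 [503.9 213.2 120.3] [-1.5  5.3 -3. ]
165 ..........###############++ww+................wwww
166 ............+############+++w+................wwww
167 .............#############++www+#+............wwww
168 ............+############++++ww+##...........++www
169 .........w.wy##########++++++w+++#............wwww
170 .......ww..wy#########..+#++++++##............wwww
171 ......wywwwwyy++#####...#####++##.............wwww
172 ......wwwwwwwww+######+#########+.............wwww
173 .....wwwwwwwwy.#################..............+www
174 .....wywwwwwwwy################................++w
175 ..w..w.wwwwwwwy################..................+
176 wwwwwwwwwwwwwwy+##############....................
177 ..wwwwwyyy.yyyy+##++#######.......................
178 wwww.yyyyyyyyy.+##+++#####........................
179 wwyyy.yyyyyyyy..GG+++####.........................
180 yyy++..yyyyyyy..GG+++####.........................
181 y......yyyyyyy..GG+++####.GG......................
182 .....+.yyyyyyyyy.G+++####+GGGG....................
183 ....y.yyyyyyyyyyyy.++#####GGGGG...................
184 ..y.....
[... 442 characters left out ...]
wwwwwwww+GGGGGGGGGGGGGG.................
193 .......yyy.wwwww..y.GGGGGGGGGGGG..................
194 ........yyyyyyyyyyy.GGGGGGGGGGGG..................
195 #........yyyyyyyyyy.GGGGGGGGGGGGG.................
196 ##.........yyyyyy...GGGGGGGGGGGGG.................
197 ###....y............GGGGGGGGGGGGG.................
198 +.##................GGGGGGGGGGGGG.................
199 .###.................GGGGGGGGGGG......RRRR........
200 ..###...............+GGGGGGGGGG.ww.RRRRRRRRRRRR...
201 y.++##..............++.GGGGGGGwww+RRRRRRRRRRRRRR..
202 +...###.......y.....+ww+.GG...+ww.RRRRRRRRRRRRRRR.
203 .#..y#+#............+wwwwwwwwwww+RRRRRRRRRRRRRRRR.
204 ..#..#.##...........+wwwwwwwwwwwwRRRRRRRRRRRRRRRR.
```

Cap is following, at about 0.8 rad. Continuing the arc.

Call:
arm_command(
  deltas=[
    [[-0.1,0,-0.074],[0,0,0],-1],
    [[-0.104,0,-0.067],[0,0,0],-1],
    [[-0.112,0,-0.053],[0,0,0],-1],
    [[-0.116,0,-0.045],[0,0,0],-1],
    [[-0.12,0,-0.03],[0,0,0],-1],
    [[-0.123,0,-0.02],[0,0,0],-1],
    [[-0.124,0,-0.005],[0,0,0],-1],
    [[-0.124,0,0.005],[0,0,0],-1],
    [[-0.09,0,0.01],[0,0,0],-1],
    [[0,0,0],[0,0,0],-1],
  ],
)

```text
time_s: 16.35
position: [552.9, 225.8, 134.3]
tcp_rot: [[-0.968, -0.252, -0.001], [-0.252, 0.968, 0.002], [0.0, 0.002, -1.0]]
force: [-3.9, 3.5, 2.8]
gripper_width: 14.4
```

```bash
python3 asc.py side 262 155 50 45
```

```text
16.35 [552.9 225.8 134.3] [-3.9  3.5  2.8]
155 ......+..GGGGGGGGGG.++...################++wwwwwww
156 ......++++..GGGG..++++....++##############++w++++.
157 ......++++++++++++++++......#############+#+ww++++
158 .......+++++++++++++++......###########++++++ww+#+
159 .......++++++++++++++.......###########++#++++++##
160 ........+++++++++++++.......#########..####++++##+
161 .........++++++++++..........++#####...#########+w
162 .............+...............w+#####++##########+w
163 ..............................#################+ww
164 ..............................################+www
165 .............................+###############++www
166 ..............................##############..wwww
167 ..............................+##++######+....wwww
168 ..............................GG#+++####.....++www
169 .........w..yyywwww...........GGG+++####......wwww
170 .......w.w.ww.ww...w..........GGG+++####......wwww
171 ......w.wwwwwwwwwwwww.........GG.+++####......wwww
172 ......wwwwwwwwwwwwwwyw........GGG+++####......wwww
173 .....wwwwwwwwwwwww.yy+........GGG+++####......+www
174 .....www
[... 717 characters left out ...]
......wwww+GGG.ww.GGGGGGGG..............
188 ###+.#++wwwwwwwwwwwwGGGGwwww.GGGGGG...............
189 ##++.#.+wwwwwwwwwww.GGG.wwww.GGG..................
190 .#.##..+wwwwwwwwwww.GGGGwww+.GGGG.................
191 ..++#...+wwwwwwwww+GGGGGG...GGGGG.................
192 ...##..y.wwwwwwwww+GGGGGGGGGGGGGG.................
193 .......yyy.wwwww.yy.GGGGGGGGGGGG..................
194 ........yyyyyyyyyyy.GGGGGGGGGGGG..................
195 #........yyyyyyyyyy.GGGGGGGGGGGGG.................
196 +#.........yyyyyy...GGGGGGGGGGGGG.................
197 #+#.................GGGGGG.GGGGGG.................
198 ++++...........y....GGGGGGGGGGGGG+................
199 .###.................GGGGGGGGGGG......RRRR........
```

Call:
arm_command(
  deltas=[
    [[0,0,0],[0,0,0],-0.3],
    [[0,0,0],[0,0,0],-0.3],
    [[0,0,0],[0,0,0],-0.3],
    [[0,0,-0.3],[0,0,0],-0.3],
    [[0,0,-0.4],[0,0,0],-0.3],
    [[0,0,-0.6],[0,0,0],-0.3],
    [[0,0,-0.6],[0,0,0],-0.3],
    [[0,0,-0.6],[0,0,0],-1],
    [[0,0,0],[0,0,0],-1],
  ],
)

```text
time_s: 17.52
position: [553.9, 225.5, 261.6]
tcp_rot: [[-0.968, -0.252, 0.003], [-0.252, 0.968, 0.002], [-0.003, 0.001, -1.0]]
force: [0.5, 0.1, -0.1]
gripper_width: -0.0
```

```bash
python3 asc.py side 262 160 60 50
```

```text
17.525 [553.9 225.5 261.6] [ 0.5  0.1 -0.1]
160 ........+++++++++++++........................wwwwwwwwwwwww++
161 .........++++++++++...........................wwwwwwwwwwwwww
162 .............++...............................wwwwwwwwwwwwww
163 ..............................................wwwwwwwwwwwww+
164 ..............................................wwwwwwwwwwwwww
165 ..............................................wwwwwwwwwwwww+
166 ..............................................wwwwwwwwwww++w
167 ..............................................wwwwwwwwwwww++
168 ..............................G..............++wwwwwwwwwwww.
169 .........w..yyywwww..........GGG..............wwwwwwwwwwwwww
170 .......w.w.ww..wyyyw..........GGG.............wwwwwwwwwwwwww
171 ......w.wwwwwwwwwww.w.........GGG.............wwwwwwwwwwwwww
172 ......w.wwwwwwwwwwwwyw........GGG.............wwwwwwwwwwwwww
173 .....w.wwwwwwwwwwwwyy+........GGG.............+wwwwwwwwwww+.
174 .....wywwwwwwwwwwwyy..........GGG..............++wwwwwwww+..
175 ..w.wwwwwwwwwwwwwwy...........GGG................+.+...++...
176 w.wwwwwwwwww
[... 1493 characters left out ...]
...........GGGGGGGGGGG......RRRR..................
200 .y####..............+GGGGGGGGGG.++.RRRRRRRRRRRR.............
201 ..+##...............++.GGGGGGGwww.RRRRRRRRRRRRRR............
202 +y.####.............+ww+.G.G.++w+RRRRRRRRRRRRRRRR...........
203 .#...#+#............+wwwwwwwwwww+RRRRRRRRRRRRRRRR...........
204 ..#..#++#...........+wwwwwwwwww++RRRRRRRRRRRRRRRR...........
205 ...#..###............wwwwwwwwww.RRRRRRRRRRRRRRR.............
206 ....#..#+#...........+wwwwwww.RRRRRRRRRRRRRRRRR.............
207 ....+.y.#+#...........wwwww.RRRRRRRRRRRRRRRRRRR.............
208 .....+y..#+#..........G.wwRRRRRRRRRRRRRRRRRRRRR.............
209 ......#..#++#.........GGRRRRRRRRRRRRRRRRRRRRRRR.............
```

Call:
arm_command(
  deltas=[
    [[0.268,-0.935,0],[0,0,0],-1],
    [[0.268,-0.935,0],[0,0,0],-1],
    [[0.268,-0.935,0],[0,0,0],-1],
    [[0.268,-0.935,0],[0,0,0],-1],
    [[0.268,-0.935,0],[0,0,0],-1],
    [[0.268,-0.935,0],[0,0,0],-1],
    [[0.268,-0.935,0],[0,0,0],-1],
    [[0.268,-0.935,0],[0,0,0],-1],
    [[0.268,-0.935,0],[0,0,0],-1],
    [[0.268,-0.935,0],[0,0,0],-1],
    [[0.268,-0.935,0],[0,0,0],-1],
    [[0,0,0],[0,0,0],-1],
  ],
)

```text
time_s: 19.08
position: [538.9, -312.4, 256.7]
tcp_rot: [[-0.969, -0.249, -0.003], [-0.249, 0.969, 0.001], [0.003, 0.002, -1.0]]
force: [0.3, 0.1, -0.3]
gripper_width: -0.0
```

```bash
python3 - <<'E'
from h import *
s=get_state();print(s['position'],s['tcp_rot'],s['joint_positions'],s['time_s'])
b=get_image('wrist')[:,:,::-1]
cv2.imwrite('pics/m7.png',b)
for t in([541,-306.5,134],[654,-272,90]):print(proj('wrist',t,s))
E
```

```text
[ 538.8929226  -312.42696975  256.73128003] [[-0.96856145 -0.24875227 -0.00332122]
 [-0.248757    0.96856531  0.00108971]
 [ 0.00294575  0.00188163 -0.99999389]] [-5.25001458e-01  4.98951096e-01  5.13164735e-01  1.58843008e+00
 -7.21689037e-04 -7.76395270e-01] 19.075
(np.float64(325.22648218547397), np.float64(225.98657584384168))
(np.float64(328.8198341162044), np.float64(325.855714090585))
```

View pics/m7.png

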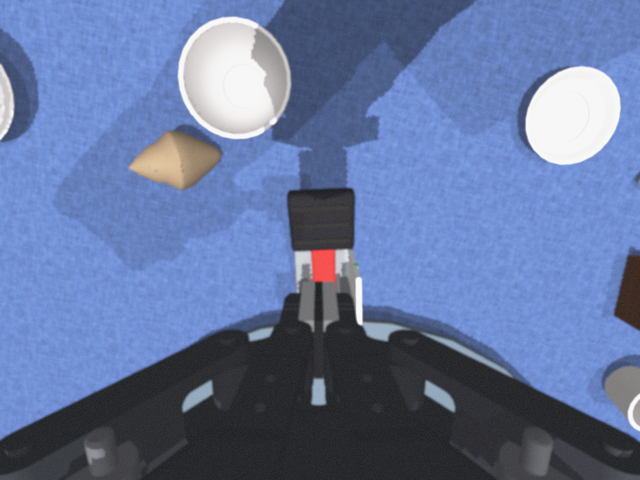

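Call:
arm_command(
  deltas=[
    [[0.06,0.08,0.6],[0,0,0],-1],
    [[0,0,0.8],[0,0,0],-1],
    [[0,0,0.7],[0,0,0],-1],
    [[0,0,0.5],[0,0,0],-1],
    [[0,0,0.2],[0,0,0],-1],
    [[0,0,0],[0,0,0],-1],
    [[0,0,0],[0,0,0],-1],
  ],
)

```text
time_s: 20.0
position: [536.4, -306.5, 119.4]
tcp_rot: [[-0.968, -0.252, -0.0], [-0.252, 0.968, -0.0], [0.0, -0.0, -1.0]]
force: [-0.1, -0.3, 0.1]
gripper_width: -0.1
```

```bash
python3 asc.py side 335 300 80 55
```

```text
20.0 [ 536.4 -306.5  119.4] [-0.1 -0.3  0.1]
300 ............##################################...+wwwwwwwwwwwwwwwwwwwwwwwwwwwwww
301 .............################################...wwwwwwwwwwwwwwwwwwwwwwwwwwwwwwww
302 .............##+############################+..wwwww.wwwwwwwwwwwwwwwwwwwwwwwwwww
303 ..............##+###########################.wwwwww++wwwwwwwww++wwwwwwwwwwwwwwww
304 ..............#############################.wwwwwww+wwwwwwwww++.wwwwwwwwwwwwwwww
305 ............w.#############################wwwwwwwwwwwwwwww++++.wwwwwwwwwwwwwwww
306 ...............############################wwwwwwwwwwwwwww+.RR.wwwwwwwwwwwwwwwww
307 ...............############################+wwwwwwwwwwww++.RRRRwwwwwwwwwwwwwwwww
308 ...............############################+wwwwwwwwwww+.RRRRRRRwwwwwwwwwwwwwwww
309 ................#######################+++##wwww+wwww+++RRRRRRRRRww.+wwwwwwwwwww
310 ...................####################+++##wwww++ww+++RRRRRRRRRRR.##+wwwwwwwwww
311 ...................###################++++##wwww++++++.RRRRRRRRRRRRR+#+wwwwwwwww
312 ...................############
[... 2919 characters left out ...]
+++.................
347 ......................................+++wwwwwwwwwwwwwwwww+++...................
348 ......................................++++wwwwwwwwwwwwwww+++....................
349 .......................................++++wwwwwwwwwwww++++.....................
350 ........................................++++wwwwwwwwww+++.......................
351 .........................................++++wwwwwww+++.........................
352 ..........................................++++wwwww++++.........................
353 ...........................................+++www++++...........................
354 ............................................+++++++.............................
```

Call:
arm_command(
  deltas=[
    [[0,0,0.2],[0,0,0],-1],
    [[0,0,0.1],[0,0,0],-1],
    [[0,0,0],[0,0,0],-1],
    [[0,0,0],[0,0,0],-1],
  ],
)

```text
time_s: 20.55
position: [535.9, -306.5, 103.4]
tcp_rot: [[-0.968, -0.252, -0.001], [-0.252, 0.968, 0.0], [0.001, 0.001, -1.0]]
force: [0.1, -0.0, 2.5]
gripper_width: 0.4
```

Call:
arm_command(
  deltas=[
    [[0,0,0.15],[0,0,0],-1],
    [[0,0,0.15],[0,0,0],-1],
    [[0,0,0.15],[0,0,0],-1],
    [[0,0,0.15],[0,0,0],-1],
    [[0,0,0.07],[0,0,0],-1],
    [[0,0,0],[0,0,0],-1],
    [[0,0,0],[0,0,0],-1],
    [[0,0,0],[0,0,0],-1],
  ],
)

```text
time_s: 21.55
position: [535.2, -306.6, 69.5]
tcp_rot: [[-0.968, -0.252, -0.002], [-0.252, 0.968, 0.0], [0.002, 0.001, -1.0]]
force: [-3.6, -2.2, 6.7]
gripper_width: -0.1
```

```bash
python3 - <<'E'
from h import *
s=get_state();print(s['time_s'],s['position'],s['force'])
a=get_image('scene')[:,:,::-1];c=get_image('side')[:,:,::-1]
cv2.imwrite('pics/m8.png',np.vstack([np.hstack([crop(a,160,185,100,75),crop(c,330,280,100,75)]),np.hstack([crop(a,345,200,133,100),crop(c,240,145,133,100)])]))
E
```

```text
21.55 [ 535.15763323 -306.63853961   69.5045665 ] [-3.55318082 -2.15652062  6.7280932 ]
```

View pics/m8.png

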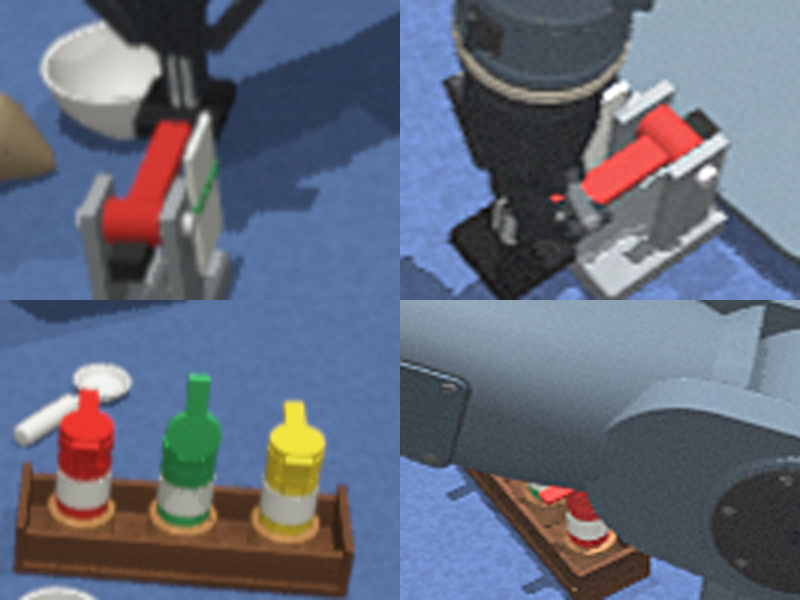

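Call:
arm_command(
  deltas=[
    [[0,0,0.02],[0,0,0],-1],
    [[0,0,0],[0,0,0],-1],
    [[0,0,0],[0,0,0],-1],
    [[0,0,0],[0,0,0],-1],
    [[0,0,0],[0,0,0],-1],
    [[0,0,0],[0,0,0],-1],
    [[0,0,0],[0,0,0],-1],
    [[0,0,0],[0,0,0],-1],
  ],
)

```text
time_s: 22.65
position: [535.2, -306.6, 68.6]
tcp_rot: [[-0.968, -0.252, -0.002], [-0.252, 0.968, 0.0], [0.002, 0.001, -1.0]]
force: [-4.4, -2.3, 6.4]
gripper_width: -0.3
```

```bash
python3 - <<'E'
from h import *
s=get_state();print(s['time_s'],s['position'],s['force'],np.abs(s['joint_vel']).max())
print(sign_off())
E
```

```text
22.65 [ 535.17087598 -306.6462455    68.55349633] [-4.4321431  -2.34975606  6.42443984] 0.0015608731431614189
the job is handed in; nothing more can be done
None
```

The red cap is shut, the green cap is open about upright, and the yellow cap was left shut. I handed the job in at 22.65 s with the fingers still holding the brake lever at about level.

**How it went:**
- **Red cap:** I swept it over from behind with closed fingers and pressed it down until it took about 17 N.
- **Green cap:** I pinched its tab and led it round to about 1.6 rad.
- **Brake lever:** I pressed the black plate down about 35 mm from first contact; I worked out 36 mm for level.

**Last checks:**
- **Hold on the lever:** the arm was still, with about 6.4 N vertical (about 8 N in all) on the plate. I estimate the lever at about 0.29 rad from its travel.
- **Pictures:** the final scene picture shows red and yellow shut and green standing upright. No tableware was seen out of place in the views I took, but I did not measure it.

**What disagreed:** the fingertips sat about 30 mm short of the reported TCP along the tool, in the pictures and at both contacts. My first sweep at the red cap therefore passed over it without touching it. I allowed for the offset after that. The vertical force was also a little under the 8 N expected at level.

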